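# Sweep the measured nuts off the inspection plate

## Task

Three hexagon nuts on the glass inspection plate have been measured: with closed fingers, sweep them along the glass and over its open front edge into the catch tray, without picking any of them up. Leave the round ring gauge and the upright gauge block standing on the glass where they are, and do not disturb the other things on the bench.

Things in the scene. Friction and masses are not known exactly. Their poses are not given: they have to be found in the camera images.
- plate_edge (a point): middle of the glass plate's open front edge, on the glass surface, 40 mm above the bench. x points back over the glass, away from the edge (roughly away from the robot), y along the edge, z up. Flat glass from x = 0 to 235 mm, y = -194 to 194 mm; black lips 10 mm high at its back and sides, none at the front edge, below which the tray hangs
- plate: the fixed, level inspection plate: dark glass in a black frame; axes as plate_edge, origin on the bench 120 mm behind the edge. Nuts, ring gauge and block stand on the glass in random order, one each near y = -148, -74, 0, 74, 148 mm (neighbours 64 mm or more apart along y), 70 to 170 mm behind the edge, each with a free straight way to the edge
- tray_floor (a point): centre of the floor of the aluminium catch tray (black rubber liner), 26 mm below the glass; axes as plate_edge, 40 mm before the edge. Inside 80 mm along x, 430 mm along y; it runs all along the open edge, with no wall between it and the glass. Its front and side walls stand 10 mm and 6 mm higher than the glass
- nut1: steel hexagon nut (one of three alike), 36 mm across flats, 41.6 mm across corners, 20 mm high, with a 25 mm bore, about 110 g, lying flat on the glass at any yaw; origin at its centre, 10 mm above the glass while it lies flat; z along the bore
- nut2: steel hexagon nut (one of three alike), 36 mm across flats, 41.6 mm across corners, 20 mm high, with a 25 mm bore, about 110 g, lying flat on the glass at any yaw; origin at its centre, 10 mm above the glass while it lies flat; z along the bore
- nut3: steel hexagon nut (one of three alike), 36 mm across flats, 41.6 mm across corners, 20 mm high, with a 25 mm bore, about 110 g, lying flat on the glass at any yaw; origin at its centre, 10 mm above the glass while it lies flat; z along the bore
- ring_gauge: plain round steel ring gauge, thin-walled, 48 mm outside, 34 mm bore, 12 mm high, 90 g, loose, lying flat on the glass among the nuts; origin at the centre of its underside, z up. It stays
- gauge_block: plain rectangular steel block, 18 x 35 mm and 45 mm tall, 220 g, loose, standing upright on the glass among the nuts; its 35 mm side is along its y, within 0.6 rad of the edge's direction; origin at the centre of its underside, z up. It stays
- cleaner: white plastic bottle, 60 mm across, 150 mm tall, standing on the bench left of the plate; origin at the centre of its underside
- mouse: black computer mouse, about 80 x 62 mm, 31 mm high, on the bench left of the plate, nearer the robot; origin on its underside
- loupe: black loupe, 40 mm across, 36 mm high, standing on the bench right of the plate, nearer the robot; origin at the centre of its underside
- driver: screwdriver lying on the bench right of the plate, roughly along x; origin on its underside, near the middle
Not all that is in view belongs to the job. What is shaped like the nut1 but purple or red is not meant.

How it is judged:
By the outcome, as a careful person would: the job done as asked, in the order asked, and still so for the second after the job is handed in, with the robot touching nothing.
It also fails if it takes over 51 s, if anything falls off the work surface, if the arm or the gripper's body presses on something with over 40 N, if the wrist force passes 120 N, or if a joint passes its speed limit or range.

## Robot

A 6-joint arm with a two-finger parallel gripper is mounted at the origin on the work surface. World frame = base frame: x ahead of the robot, y to its left, z up, the work surface at z = 0. Lengths are in m, angles in rad, forces in N, time in s.
With the tool pointing down it reaches from about 0.325 to 0.775 m from the base axis. Payload 9.3 kg.
Tool frame: the origin (TCP) lies on the centre line of the jaws, within the pads' length; the fingertips stand 11 mm ahead of it and the grasp point (between the pads) lies 8 mm behind it (arm.nose_length is the distance from the TCP to the fingertips, in m); z points along the fingers, y is the direction in which the jaws open and shut (so a half turn about z gives the same grasp; the last joint's range is limited). The gripper opens to 85 mm and grips with 20 to 120 N. Pads are 22 mm wide; open, the fingers measure 114 mm over their backs; the gripper's body (76 mm by 85 mm) begins 54 mm behind the grasp point. The pads swing forward as they close: fully open they stand 13 mm farther back than shut.
Start: joints at [-1.469, 0.259, 0.021, 1.334, 0, 1.418], TCP at [0.139, -0.532, 0.242] pointing down, gripper open.
Joint ranges: [-3.04, 3.04], [-0.91, 1.82], [-1.04, 1.36], [-1.92, 1.95], [-1.52, 1.45], [-3.14, 3.14]. Speed limits (rad/s): [2.22, 2.22, 2.79, 3.14, 3.14, 3.14].

## Interface

Orientations are given as a 3x3 rotation matrix whose columns are the frame's x, y, z axes.
In Python, from rig import read_state, imaging, order, arm gives the robot as it stands.
- The arm moves only by the tool apply_moves, never from a script. Its argument "moves" is a list of rows, each a list of 3 entries, a list of its own where there are three numbers: the shift along the tool's x, y, z as a fraction of full scale, then the turn, a rotation vector about the tool's x, y, z as a fraction of full scale, then the opening, from 0 (shut) to 1 (fully open). A call has 1 to 20 rows; each row shifts and turns the commanded pose from where the row before left it, along the tool's axes as they then stand; what a row does not reach is not made up. Full scale, the value 1, is 0.4 m for a shift and 120 degrees for a turn. A row lasts 1/12 s, in which the tool goes at most 41.7 mm and 7.16 degrees, less where a joint would pass 70% of its speed; a pose out of reach is approached as far as the arm can. A call with a number of a shift or a turn outside -1 to 1 is refused whole. A call with a gripper value outside its range is refused whole. The fingers move at their own pace and stop on an object; "squeeze" is the grip in N (left out, the last holds). Time passes only in rows, so rows that do not move let the fingers close. It gives the time, the measured TCP pose, the force and the opening at its end, in the units of the state.
- read_state(): the state, without advancing time (a new reading comes with each control period).
- imaging.get_image(name): name is "scene" or "top" or "wrist"; returns a dict with "image" (480x640x3 uint8, red, green, blue), "intrinsics" (3x3 intrinsics, pixels), "k1" (the pictures are not rectified: a ray, as slopes to the right and down, at radius r is drawn at 1 + k1 r^2 times it, then the intrinsics apply), "rvec" (rotation vector, rad) and "tvec" (3), from world to camera coordinates, as OpenCV has them; the wrist camera has in their place "T_tool_cam" (4x4, takes a point from camera to tool coordinates, whose origin is the TCP and whose axes are the flange's). Camera axes: x right, y down, z forward; pixel columns grow to the right and rows downward; lengths in m; the calibration is good to about 2 mm. A picture is of the moment at which its call begins: read the wrist's pose just before it. There is no depth.
- order.sign_off(): hands the job in, once; it reports no verdict.
Trained networks look in the newest picture that a camera, given by its name, has taken for a name from the list of things; names that differ only in an ending like _2 or _b are one class to them, and where a whole thing is asked for, a point or a joint stands for the part that bears it (a point fixed in the world has none). Each returns a list of dicts, best first, with "confidence" (0 to 1); they miss things now and then, are a little off and sometimes report something else, mostly with a low value. They report only what shows in the picture. A call takes as long as a camera call. They do not tell look-alikes from the thing itself.
- imaging.spot_in(target, camera): "extent" ([left, top, width, height] in pixels, round what is visible of it).
- imaging.masks_of(target, camera): "pixels" (480x640 bool, what is visible of it) and "extent" ([left, top, width, height] in pixels, round what is visible of it).
The state is a dict: "time_s": time; "qpos": joint angles; "dq": joint speeds; "joint_efforts": joint torques, N m; "tcp_pos": TCP position; "orientation": TCP orientation; "wrist_force": force on the tool from outside, world axes, zero at the start; "torque": the same for the moment, N m; "opening": finger opening in m.
Only numpy, scipy, OpenCV 4.12 (cv2) and the standard library are available. Lean on these libraries where they do the work, as an engineer would, in place of code of your own. Each camera call takes 0.05 s, during which the arm holds its last target. There are 200 camera calls.

## Working session

There is one attempt and no reset: what is moved stays moved. The work goes in short steps, Python scripts to look and compute and a tool call to move; the robot and the scene stay as the last step left them, time stands still between calls to the robot, and variables do not carry over. Pictures are saved under pics/ and viewed, about 8 in all and at most 12, crops included, and the job is handed in when it is done.

Besides the shell and the picture viewer there is one more tool, called after ">>>" as name(argument=value, ...), one argument or row to a line, values as JSON. apply_moves: Moves the arm, as the interface text tells. Its arguments: {"type":"object","properties":{"moves":{"type":"array","items":{"type":"array"}},"squeeze":{"type":"number"}},"required":["moves"]}

```bash
mkdir -p pics; ls; cat > h.py <<'E'
import numpy as np, cv2
from rig import read_state, imaging, order, arm
def ray(d,uv):
    K=np.array(d["intrinsics"]);uv=np.atleast_2d(np.array(uv,float))
    p=np.c_[(uv[:,0]-K[0,2])/K[0,0],(uv[:,1]-K[1,2])/K[1,1]]
    s=p.copy()
    for _ in range(20): s=p/(1+d["k1"]*(s**2).sum(1,keepdims=True))
    R=cv2.Rodrigues(np.array(d["rvec"],float))[0];t=np.array(d["tvec"],float).ravel()
    return -R.T@t,(np.c_[s,np.ones(len(s))])@R
def onz(d,uv,z):
    c,r=ray(d,uv);return c+r*((z-c[2])/r[:,2])[:,None]
def proj(d,X):
    R=cv2.Rodrigues(np.array(d["rvec"],float))[0];c=np.atleast_2d(X)@R.T+np.array(d["tvec"],float).ravel()
    s=c[:,:2]/c[:,2:];s=s*(1+d["k1"]*(s**2).sum(1,keepdims=True));K=np.array(d["intrinsics"])
    return np.c_[s[:,0]*K[0,0]+K[0,2],s[:,1]*K[1,1]+K[1,2]]
E
python3 - <<'E'
from h import *
s=read_state();print(s["time_s"],s["tcp_pos"],np.round(s["orientation"],3).tolist(),s["opening"])
for c in("top","scene"):
    d=imaging.get_image(c);cv2.imwrite(f"pics/{c}0.png",d["image"][:,:,::-1])
    print(c,np.round(ray(d,[[320,240]]),3).tolist() if 0 else ray(d,[[320,240]])[0])
    for n in("nut1","ring_gauge","gauge_block","plate"):
        for r in imaging.masks_of(n,c):
            m=r["pixels"];v,u=np.nonzero(m)
            print(n,round(r["confidence"],2),np.round(r["extent"]).tolist(),"cen",u.mean().round(1),v.mean().round(1),"w@.05",onz(d,[[u.mean(),v.mean()]],.055)[0].round(4).tolist())
E
```

```text
pics
0.0 [ 0.13859621 -0.53195893  0.24164442] [[0.968, 0.252, -0.0], [0.252, -0.968, 0.001], [0.0, -0.001, -1.0]] 0.08513733274264777
top [0.33629063 0.01401464 1.44243031]
nut1 0.65 [214.0, 183.0, 12.0, 13.0] cen 222.6 189.8 w@.05 [0.6495, 0.2854, 0.055]
nut1 0.56 [289.0, 217.0, 13.0, 16.0] cen 294.2 224.8 w@.05 [0.5537, 0.0968, 0.055]
nut1 0.55 [373.0, 206.0, 14.0, 11.0] cen 378.4 211.5 w@.05 [0.5864, -0.1228, 0.055]
ring_gauge 0.67 [344.0, 207.0, 19.0, 13.0] cen 351.9 214.1 w@.05 [0.5803, -0.0536, 0.055]
ring_gauge 0.62 [289.0, 216.0, 10.0, 18.0] cen 294.3 224.8 w@.05 [0.554, 0.0964, 0.055]
ring_gauge 0.47 [179.0, 258.0, 22.0, 26.0] cen 188.0 271.8 w@.05 [0.4344, 0.3722, 0.055]
gauge_block 0.62 [315.0, 190.0, 17.0, 13.0] cen 323.2 195.3 w@.05 [0.631, 0.0206, 0.055]
plate 0.83 [243.0, 164.0, 166.0, 126.0] cen 323.6 227.4 w@.05 [0.5461, 0.0207, 0.055]
scene [1.08429465 0.20913966 0.7895922 ]
nut1 0.87 [450.0, 280.0, 21.0, 26.0] cen 461.5 293.5 w@.05 [0.5641, 0.2955, 0.055]
nut1 0.81 [359.0, 248.0, 22.0, 20.0] cen 367.4 259.9 w@.05 [0.556, 0.0988, 0.055]
nut1 0.75 [252.0, 232.0, 18.0, 19.0] cen 263.0 239.3 w@.05 [0.5879, -0.1251, 0.055]
nut1 0.51 [381.0, 290.0, 21.0, 22.0] cen 390.3 300.5 w@.05 [0.6312, 0.1701, 0.055]
nut1 0.51 [436.0, 331.0, 20.0, 21.0] cen 446.6 345.3 w@.05 [0.6834, 0.2915, 0.055]
ring_gauge 0.57 [283.0, 238.0, 24.0, 20.0] cen 295.2 249.7 w@.05 [0.5875, -0.0498, 0.055]
gauge_block 0.81 [309.0, 263.0, 20.0, 25.0] cen 318.3 272.7 w@.05 [0.6233, 0.017, 0.055]
plate 0.63 [202.0, 174.0, 250.0, 187.0] cen 335.4 265.2 w@.05 [0.5931, 0.0423, 0.055]
```

```bash
python3 - <<'E'
import cv2
t=cv2.imread("pics/top0.png");cv2.imwrite("pics/top0c.png",cv2.resize(t[140:320,160:430],None,fx=2.95,fy=2.95,interpolation=cv2.INTER_CUBIC))
t=cv2.imread("pics/scene0.png");cv2.imwrite("pics/scene0c.png",cv2.resize(t[150:390,160:480],None,fx=2.5,fy=2.5,interpolation=cv2.INTER_CUBIC))
E
```

```text
(no output)
```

View pics/top0c.png

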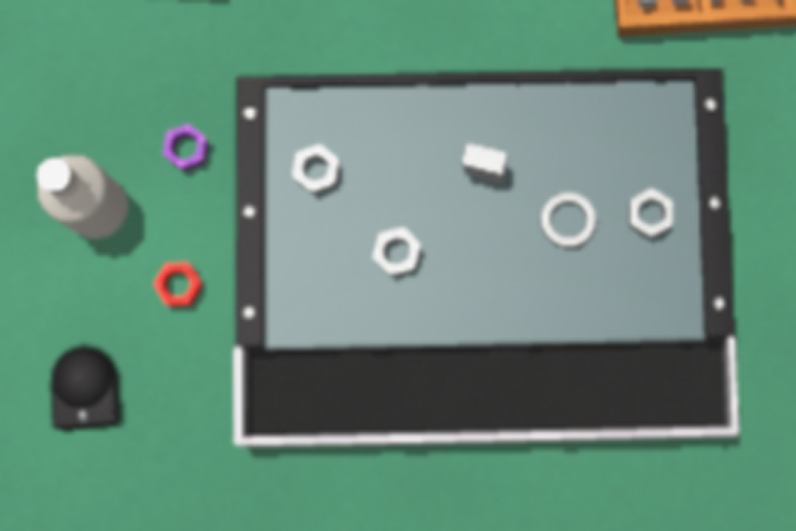

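View pics/scene0c.png

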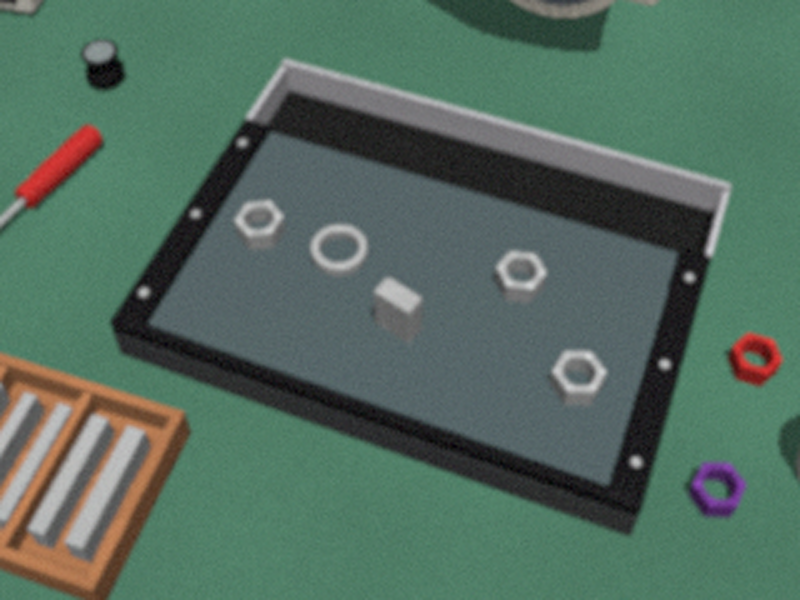

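Top crop: the three steel nuts lie on the glass at full-frame pixels (267,197), (295,225) and (381,212), the ring is at (352,214) and the block at (324,194). The purple (223,190) and red (221,237) hexagons lie on the bench left of the plate, so they are the look-alikes. The scene crop agrees. Next I measure the poses on the glass.

```bash
python3 - <<'E'
from h import *
print(arm.nose_length)
d=imaging.get_image("top");g=d["image"].astype(float).min(2)
f=lambda x,y:[160+(x+.5)/2.95-.5,140+(y+.5)/2.95-.5]
c=onz(d,[f(266,348),f(705,341),f(695,81),f(266,88)],.04);print("corners",c.round(4).tolist())
yv=(c[0]-c[1]);W=np.linalg.norm(yv);yv/=W;xv=np.array([yv[1],-yv[0],0]);o=(c[0]+c[1])/2;print("o",o.round(4),"xv",xv.round(4),"yaw",np.arctan2(xv[1],xv[0]),"W",W,"depth",(c[2]-o)@xv,(c[3]-o)@xv)
s=imaging.get_image("scene");gs=s["image"].astype(float).min(2)
def cen(dd,gg,u,v,z,r=11):
    m=np.zeros(gg.shape,np.uint8);cv2.circle(m,(int(round(u)),int(round(v))),r,1,-1)
    x=gg[m>0];th=(np.percentile(x,25)+np.percentile(x,97))/2
    V,U=np.nonzero((m>0)&(gg>th));h=cv2.convexHull(np.c_[U,V].astype(np.int32));M=cv2.moments(h)
    p=[M["m10"]/M["m00"],M["m01"]/M["m00"]]
    return p,onz(dd,[p],z)[0]
for n,u,v,z in(("nutA",267,196.6,.06),("nutB",294.6,225,.06),("nutC",381,211.9,.06),("ring",352.5,214.2,.052),("block",324.4,193.6,.085)):
    p,w=cen(d,g,u,v,z); q=proj(s,[w])[0]; p2,w2=cen(s,gs,*q,z,14)
    for a,b in((p,w),(p2,w2)): print(n,np.round(a,1),b.round(4),"plate",round((b-o)@xv,4),round((b-o)@yv,4))
    print(' sceneproj',q.round(1))
E
```

```text
0.011
corners [[0.4711, 0.2137, 0.04], [0.4724, -0.1743, 0.04], [0.7093, -0.173, 0.04], [0.7073, 0.2161, 0.04]]
o [0.4717 0.0197 0.04  ] xv [1.     0.0035 0.    ] yaw 0.0034717227256671223 W 0.3880814643990878 depth 0.2368847887581467 0.23622475260155595
nutA [266.3 196.1] [0.6297 0.1691 0.06  ] plate 0.1585 0.1488
nutA [391.3 298.2] [0.6287 0.1708 0.06  ] plate 0.1575 0.1506
 sceneproj [390.3 298.3]
nutB [293.8 224.4] [0.5542 0.0976 0.06  ] plate 0.0827 0.0777
nutB [368.2 257.7] [0.5535 0.0994 0.06  ] plate 0.082 0.0794
 sceneproj [367.3 257.7]
nutC [380.4 211.2] [ 0.5861 -0.1276  0.06  ] plate 0.1138 -0.1477
nutC [263.1 236.9] [ 0.5854 -0.1256  0.06  ] plate 0.1132 -0.1457
 sceneproj [262.1 236.9]
ring [352.3 213.6] [ 0.582  -0.0546  0.052 ] plate 0.11 -0.0747
ring [295.2 248.6] [ 0.5829 -0.0521  0.052 ] plate 0.1109 -0.0721
 sceneproj [294.3 247.9]
block [323.7 193.1] [0.6304 0.0193 0.085 ] plate 0.1586 -0.001
block [318.7 267.5] [0.6305 0.021  0.085 ] plate 0.1587 0.0008
 sceneproj [317.9 267.2]
```

>>> apply_moves(
  moves=[
    [[0,0,0],[0,0,0.0406],0],
    [[0,0,0],[0,0,0.0406],0],
    [[0,0,0],[0,0,0.0406],0],
    [[0.073,-0.06,0.01],[0,0,0],0],
    [[0.073,-0.06,0.01],[0,0,0],0],
    [[0.073,-0.06,0.01],[0,0,0],0],
    [[0.073,-0.06,0.01],[0,0,0],0],
    [[0.073,-0.06,0.01],[0,0,0],0],
    [[0.073,-0.06,0.01],[0,0,0],0],
    [[0.073,-0.06,0.01],[0,0,0],0],
    [[0.073,-0.06,0.01],[0,0,0],0],
    [[0.073,-0.06,0.01],[0,0,0],0],
    [[0.073,-0.06,0.01],[0,0,0],0],
    [[0.073,-0.06,0.01],[0,0,0],0],
    [[0.073,-0.06,0.01],[0,0,0],0],
    [[0.073,-0.06,0.01],[0,0,0],0],
    [[0.073,-0.06,0.01],[0,0,0],0],
    [[0.073,-0.06,0.01],[0,0,0],0],
    [[0.073,-0.06,0.01],[0,0,0],0],
    [[0,0,0],[0,0,0],0],
  ],
)

```text
time_s: 2.27
tcp_pos: [0.6095, -0.1442, 0.1768]
orientation: [[1.0, 0.004, 0.0], [0.004, -1.0, 0.002], [0.0, -0.002, -1.0]]
wrist_force: [-1.3, -0.4, -0.1]
opening: -0.0
```

>>> apply_moves(
  moves=[
    [[0.06,-0.044,0],[0,0,0],0],
    [[0,0,0],[0,0,0],0],
    [[0,0,0],[0,0,0],0],
  ],
)

```text
time_s: 2.52
tcp_pos: [0.6304, -0.1301, 0.1777]
orientation: [[1.0, 0.001, -0.001], [0.001, -1.0, 0.0], [-0.001, -0.0, -1.0]]
wrist_force: [-0.7, -0.1, 0.3]
opening: -0.0005
```

```bash
python3 - <<'E'
from h import *
s=read_state();print(s["tcp_pos"],s["wrist_force"])
d=imaging.get_image("wrist");T=np.array(d["T_tool_cam"])
W=np.eye(4);W[:3,:3]=s["orientation"];W[:3,3]=s["tcp_pos"];C=W@T;R=C[:3,:3].T
d["rvec"]=cv2.Rodrigues(R)[0];d["tvec"]=-R@C[:3,3]
print("cam",C[:3,3].round(3))
im=d["image"][:,:,::-1].copy()
for X in([.586,-.1265,.06],[.582,-.0535,.052],[.4717,-.1265,.04]):
    p=proj(d,[X])[0];print(p.round());cv2.drawMarker(im,(int(p[0]),int(p[1])),(0,0,255),0,12,1)
cv2.imwrite("pics/w1.png",im)
for r in imaging.masks_of("nut1","wrist"):
    e=r["extent"];v,u=np.nonzero(r["pixels"]);p=[e[0]+e[2]/2,e[1]+e[3]/2];print(r["confidence"],np.round(e),onz(d,[p,[u.mean(),v.mean()]],.055).round(4).tolist())
E
```

```text
[ 0.63043329 -0.13006351  0.17774279] [-0.74739863 -0.13429245  0.260935  ]
cam [ 0.704 -0.13   0.309]
[315. 290.]
[228. 290.]
[316. 388.]
0.88 [296. 259.  42.  35.] [[0.5953, -0.1277, 0.055], [0.598, -0.1257, 0.055]]
0.77 [ 36. 293.  54.  51.] [[0.5537, 0.095, 0.055], [0.5562, 0.0945, 0.055]]
```

View pics/w1.png

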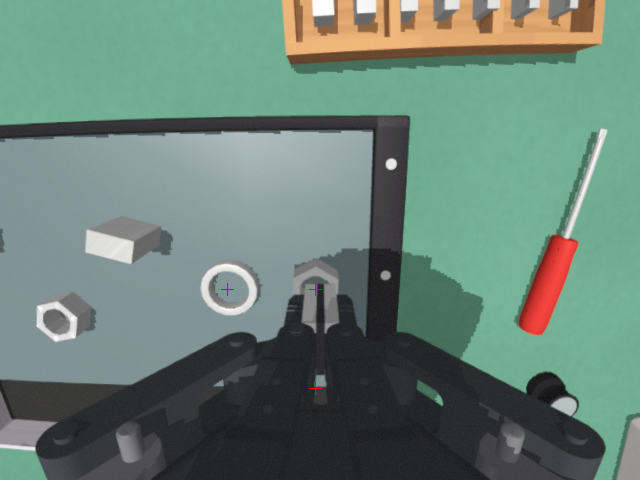

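The wrist view shows nut C at about (316,290) and the ring at (228,290), both on my predicted marks. The closed fingers are behind the nut and clear of it, so I descend.

>>> apply_moves(
  moves=[
    [[0.012,-0.009,0.076],[0,0,0],0],
    [[0,0,0.076],[0,0,0],0],
    [[0,0,0.076],[0,0,0],0],
    [[0,0,0.074],[0,0,0],0],
    [[0,0,0],[0,0,0],0],
    [[0,0,0],[0,0,0],0],
  ],
)

```text
time_s: 3.12
tcp_pos: [0.6337, -0.1278, 0.0574]
orientation: [[1.0, -0.001, -0.002], [-0.001, -1.0, 0.001], [-0.002, -0.001, -1.0]]
wrist_force: [-0.1, -0.4, 0.4]
opening: -0.0
```

>>> apply_moves(
  moves=[
    [[-0.025,-0.003,0],[0,0,0],0],
    [[-0.025,0,0],[0,0,0],0],
    [[-0.025,0,0],[0,0,0],0],
    [[-0.025,0,0],[0,0,0],0],
    [[-0.025,0,0],[0,0,0],0],
    [[-0.025,0,0],[0,0,0],0],
    [[-0.025,0,0],[0,0,0],0],
    [[-0.025,0,0],[0,0,0],0],
    [[-0.025,0,0],[0,0,0],0],
    [[0,0,0],[0,0,0],0],
  ],
)

```text
time_s: 3.95
tcp_pos: [0.5432, -0.126, 0.0584]
orientation: [[1.0, -0.001, 0.0], [-0.001, -1.0, -0.0], [0.0, 0.0, -1.0]]
wrist_force: [1.1, 0.1, 0.2]
opening: -0.0003
```

```bash
cat > crop.py <<'E'
import sys
from h import *
s=read_state();print(s["time_s"],s["tcp_pos"].round(4) if hasattr(s["tcp_pos"],"round") else s["tcp_pos"])
a=imaging.get_image("top")["image"][150:300,230:420,::-1]
b=imaging.get_image("scene")["image"][150:380,190:470,::-1]
A=cv2.resize(a,(400,316),interpolation=cv2.INTER_CUBIC);B=cv2.resize(b,(400,328),interpolation=cv2.INTER_CUBIC)
o=np.zeros((328,800,3),np.uint8);o[:316,:400]=A;o[:,400:]=B;cv2.imwrite(sys.argv[1],o)
E
python3 crop.py pics/p1.png
```

```text
3.95 [ 0.5432 -0.126   0.0584]
```

View pics/p1.png

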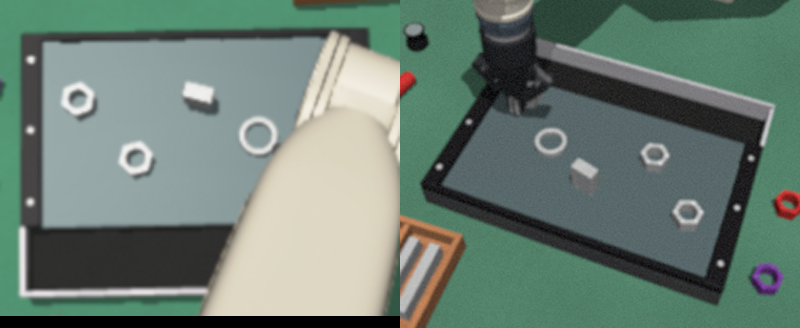

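Left panel: the arm covers nut C. Right panel: nut C is hidden behind the fingers, with the ring (550,141) and block (585,175) in place. The 1.1 N force fits pushing, so I carry on over the edge.

>>> apply_moves(
  moves=[
    [[-0.025,0,0.002],[0,0,0],0],
    [[-0.025,0,0],[0,0,0],0],
    [[-0.025,0,0],[0,0,0],0],
    [[-0.025,0,0],[0,0,0],0],
    [[-0.025,0,0],[0,0,0],0],
    [[-0.025,0,0],[0,0,0],0],
    [[-0.025,0,0],[0,0,0],0],
    [[0,0,0],[0,0,0],0],
    [[0,0,0],[0,0,0],0],
    [[0,0,-0.08],[0,0,0],0],
    [[0,0,-0.08],[0,0,0],0],
    [[0.05,0,-0.08],[0,0,0],0],
    [[0.1,0,-0.03],[0,0,0],0],
    [[0.1,0,0],[0,0,0],0],
    [[0,0,0],[0,0,0],0],
  ],
)

```text
time_s: 5.3
tcp_pos: [0.581, -0.1266, 0.1646]
orientation: [[1.0, 0.0, 0.004], [0.0, -1.0, -0.001], [0.004, 0.001, -1.0]]
wrist_force: [-3.3, -0.3, -1.0]
opening: 0.0
```

```bash
python3 - <<'E'
from h import *
s=read_state();d=imaging.get_image("scene")
for r in imaging.spot_in("nut1","scene"):
    e=r["extent"];p=[e[0]+e[2]/2,e[1]+e[3]/2];print(round(r["confidence"],2),np.round(p),onz(d,[p],.05)[0].round(3),"at .024",onz(d,[p],.024)[0].round(3))
E
```

```text
0.86 [463. 294.] [0.561 0.298 0.05 ] at .024 [0.542 0.301 0.024]
0.8 [446. 345.] [0.681 0.291 0.05 ] at .024 [0.666 0.294 0.024]
0.64 [392. 302.] [0.631 0.173 0.05 ] at .024 [0.615 0.172 0.024]
0.58 [370. 258.] [0.547 0.102 0.05 ] at .024 [0.528 0.098 0.024]
0.57 [296. 206.] [ 0.467 -0.101  0.05 ] at .024 [ 0.445 -0.112  0.024]
0.35 [330. 269.] [0.604 0.034 0.05 ] at .024 [0.587 0.028 0.024]
```

>>> apply_moves(
  moves=[
    [[0.009,-0.094,0],[0,0,0],0],
    [[0.009,-0.094,0],[0,0,0],0],
    [[0.009,-0.094,0],[0,0,0],0],
    [[0.009,-0.094,0],[0,0,0],0],
    [[0.009,-0.094,0],[0,0,0],0],
    [[0.009,-0.094,0],[0,0,0],0],
    [[0,0,0],[0,0,0],0],
    [[0,0,0],[0,0,0],0],
    [[0,0,0],[0,0,0],0],
  ],
)

```text
time_s: 6.15
tcp_pos: [0.5957, 0.0917, 0.1646]
orientation: [[1.0, 0.012, -0.001], [0.012, -1.0, 0.005], [-0.001, -0.005, -1.0]]
wrist_force: [0.2, -0.4, 0.8]
opening: 0.0
```

>>> apply_moves(
  moves=[
    [[0.016,-0.017,0.03],[0,0,0.0057],0],
    [[0,0,0.08],[0,0,0],0],
    [[0,0,0.08],[0,0,0],0],
    [[0,0,0.08],[0,0,0],0],
    [[0,0,0],[0,0,0],0],
    [[0,0,0],[0,0,0],0],
  ],
)

```text
time_s: 6.65
tcp_pos: [0.6023, 0.0918, 0.0548]
orientation: [[1.0, 0.009, -0.003], [0.009, -1.0, 0.011], [-0.003, -0.011, -1.0]]
wrist_force: [-0.3, -0.1, 0.4]
opening: 0.0002
```

```bash
python3 - <<'E'
from h import *
s=read_state();print(s["tcp_pos"],s["orientation"],s["qpos"],s["dq"])
d=imaging.get_image("wrist");s=read_state();print(s["tcp_pos"],s["orientation"])
cv2.imwrite("pics/w2.png",d["image"][:,:,::-1])
E
```

```text
[0.60225707 0.09184114 0.05482045] [[ 0.99995747  0.00883404 -0.00264769]
 [ 0.00886254 -0.99990072  0.01095457]
 [-0.00255066 -0.01097757 -0.99993649]] [ 0.00850764  0.46776514 -0.15682172  0.94876403  0.01097692  3.14123758] [ 3.84442606e-03 -1.41401930e-02  2.00944131e-02  2.17952606e-02
 -2.41765920e-05  2.40474328e-03]
[0.60251485 0.09198313 0.05552956] [[ 0.99995682  0.00910208 -0.00187497]
 [ 0.0091221  -0.99989829  0.01096346]
 [-0.00177499 -0.01098009 -0.99993814]]
```

View pics/w2.png

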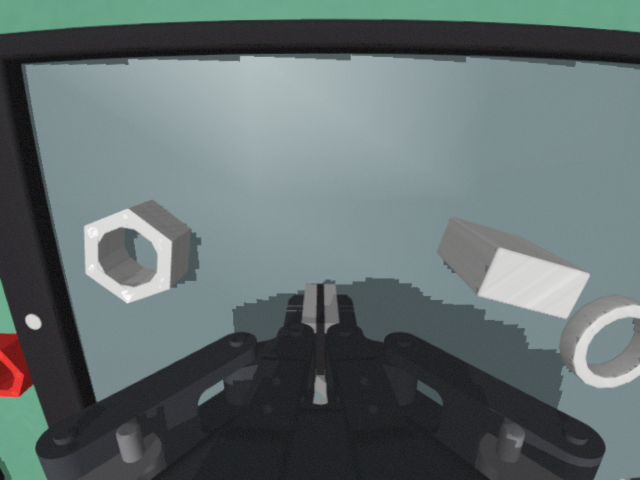

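Joint 6 has run up against its end stop (3.141), which left small y, yaw and tilt errors. I lift and make a half turn the other way, which also lets the wrist camera look toward the tray. In the picture, nut A (128,255), the block (520,265) and the ring (610,345) are undisturbed.

>>> apply_moves(
  moves=[
    [[0,0,-0.09],[0,0,0],0],
    [[0,0,-0.09],[0,0,0],0],
    [[0,0,-0.09],[0,0,-0.0577],0],
    [[0,0,0],[0,0,-0.0577],0],
    [[0,0,0],[0,0,-0.0577],0],
    [[0,0,0],[0,0,-0.0577],0],
    [[0,0,0],[0,0,-0.0577],0],
    [[0,0,0],[0,0,-0.0577],0],
    [[0,0,0],[0,0,-0.0577],0],
    [[0,0,0],[0,0,-0.0577],0],
    [[0,0,0],[0,0,-0.0577],0],
    [[0,0,0],[0,0,-0.0577],0],
    [[0,0,0],[0,0,-0.0577],0],
    [[0,0,0],[0,0,-0.0577],0],
    [[0,0,0],[0,0,-0.0577],0],
    [[0,0,0],[0,0,-0.0577],0],
    [[0,0,0],[0,0,-0.0577],0],
    [[0,0,0],[0,0,-0.0577],0],
    [[0,0,0],[0,0,-0.0577],0],
    [[0,0,0],[0,0,-0.0577],0],
  ],
)

```text
time_s: 8.37
tcp_pos: [0.6029, 0.0913, 0.1646]
orientation: [[-0.581, 0.814, -0.0], [0.814, 0.581, 0.011], [0.009, 0.006, -1.0]]
wrist_force: [1.0, 0.0, -0.7]
opening: 0.0
```

>>> apply_moves(
  moves=[
    [[0,0,0],[0,0,-0.0577],0],
    [[0,0,0],[0,0,-0.0577],0],
    [[0,0,0],[0,0,-0.0577],0],
    [[0,0,0],[0,0,-0.0577],0],
    [[0,0,0],[0,0,-0.0577],0],
    [[0,0,0],[0,0,-0.0577],0],
    [[0,0,0],[0,0,-0.0577],0],
    [[0,0,0],[0,0,-0.0577],0],
    [[0,0,0],[0,0,0],0],
    [[0,0,0],[0,0,0],0],
  ],
)

```text
time_s: 9.2
tcp_pos: [0.6029, 0.0915, 0.1647]
orientation: [[-1.0, -0.007, -0.0], [-0.007, 1.0, 0.011], [0.0, 0.011, -1.0]]
wrist_force: [-0.7, -0.0, -0.5]
opening: 0.0001
```

```bash
python3 - <<'E'
from h import *
s=read_state();print(s["tcp_pos"],s["orientation"],s["qpos"])
d=imaging.get_image("wrist");T=np.array(d["T_tool_cam"])
W=np.eye(4);W[:3,:3]=s["orientation"];W[:3,3]=s["tcp_pos"];C=W@T;R=C[:3,:3].T
d["rvec"]=cv2.Rodrigues(R)[0];d["tvec"]=-R@C[:3,3]
im=d["image"][:,:,::-1].copy()
for X in([.554,.0985,.06],[.629,.17,.06],[.4717,.0985,.04],[.582,-.0535,.052]):
    p=proj(d,[X])[0];cv2.drawMarker(im,(int(p[0]),int(p[1])),(0,0,255),0,12,1)
cv2.imwrite("pics/w3.png",im)
E
```

```text
[0.60289209 0.09152324 0.16465266] [[-9.99975754e-01 -6.96069627e-03 -2.00253111e-04]
 [-6.96247555e-03  9.99915477e-01  1.09801101e-02]
 [ 1.23806974e-04  1.09812381e-02 -9.99939697e-01]] [7.96987827e-03 3.89685213e-01 1.54901753e-02 1.19671403e+00
 1.09815780e-02 1.00740715e-03]
```

View pics/w3.png

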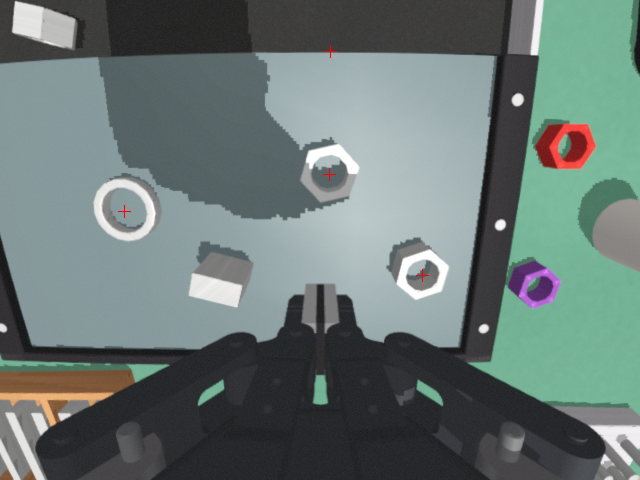

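Nut C lies in the tray at (45,25). The predicted marks sit on nut B (330,172), nut A (422,275) and the ring (124,211), and the block stands at (222,278). Next I sweep B.

>>> apply_moves(
  moves=[
    [[0.008,0.017,0.02],[0.0053,0,0.0033],0],
    [[0,0,0.08],[0,0,0],0],
    [[0,0,0.08],[0,0,0],0],
    [[0,0,0.09],[0,0,0],0],
    [[0,0,0],[0,0,0],0],
    [[0,0,0],[0,0,0],0],
  ],
)

```text
time_s: 9.75
tcp_pos: [0.5985, 0.0995, 0.0551]
orientation: [[-1.0, -0.003, -0.003], [-0.003, 1.0, -0.001], [0.003, -0.001, -1.0]]
wrist_force: [0.3, -0.0, 0.5]
opening: -0.0001
```

>>> apply_moves(
  moves=[
    [[0.025,-0.002,-0.002],[0,0,0],0],
    [[0.025,0,0],[0,0,0],0],
    [[0.025,0,0],[0,0,0],0],
    [[0.025,0,0],[0,0,0],0],
    [[0.025,0,0],[0,0,0],0],
    [[0.025,0,0],[0,0,0],0],
    [[0.025,0,0],[0,0,0],0],
    [[0.025,0,0],[0,0,0],0],
    [[0.025,0,0],[0,0,0],0],
    [[0.025,0,0],[0,0,0],0],
    [[0.025,0,0],[0,0,0],0],
    [[0.025,0,0],[0,0,0],0],
    [[0.018,0,0],[0,0,0],0],
    [[0,0,0],[0,0,0],0],
    [[0,0,0],[0,0,0],0],
    [[0,0,-0.09],[0,0,0],0],
    [[0,0,-0.09],[0,0,0],0],
    [[-0.03,0,-0.09],[0,0,0],0],
    [[0,0,0],[0,0,0],0],
  ],
)

```text
time_s: 11.33
tcp_pos: [0.4889, 0.0978, 0.172]
orientation: [[-1.0, -0.005, 0.011], [-0.005, 1.0, 0.0], [-0.011, 0.0, -1.0]]
wrist_force: [-0.7, -0.9, -1.4]
opening: 0.0001
```

```bash
python3 - <<'E'
from h import *
s=read_state();print(s["tcp_pos"],s["qpos"])
d=imaging.get_image("wrist");T=np.array(d["T_tool_cam"])
W=np.eye(4);W[:3,:3]=s["orientation"];W[:3,3]=s["tcp_pos"];C=W@T;R=C[:3,:3].T
d["rvec"]=cv2.Rodrigues(R)[0];d["tvec"]=-R@C[:3,3]
cv2.imwrite("pics/w4.png",d["image"][:,:,::-1])
for r in imaging.spot_in("nut1","wrist"):
    e=r["extent"];p=[e[0]+e[2]/2,e[1]+e[3]/2];print(round(r["confidence"],2),np.round(e),"at .024",onz(d,[p],.024)[0].round(3))
E
```

```text
[0.48889583 0.09776077 0.17203581] [ 2.89822390e-02  1.97284741e-01 -2.43452096e-01  1.11951981e+00
 -1.67779573e-04  2.40001032e-02]
0.71 [507. 245.  52.  40.] at .024 [0.525 0.29  0.024]
0.7 [303. 114.  53.  52.] at .024 [0.419 0.105 0.024]
0.7 [ 45. 164.  52.  38.] at .024 [ 0.452 -0.113  0.024]
```

View pics/w4.png

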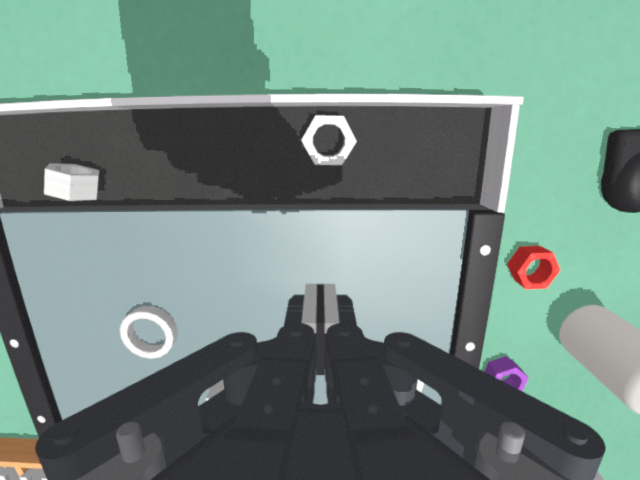

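Nut B lies flat in the tray at (329,140), and nut C is in the tray standing on edge at (72,182). The ring (148,332) has not moved. Now nut A.

>>> apply_moves(
  moves=[
    [[-0.079,0.03,0],[0,0,0],0],
    [[-0.079,0.03,0],[0,0,0],0],
    [[-0.079,0.03,0],[0,0,0],0],
    [[-0.079,0.03,0],[0,0,0],0],
    [[-0.079,0.03,0],[0,0,0],0],
    [[-0.079,0.03,0],[0,0,0],0],
    [[0,0,0],[0,0,0],0],
    [[0,0,0],[0,0,0],0],
    [[0,0,0],[0,0,0],0],
  ],
)

```text
time_s: 12.18
tcp_pos: [0.6727, 0.1705, 0.1635]
orientation: [[-1.0, -0.005, -0.003], [-0.005, 1.0, -0.001], [0.003, -0.001, -1.0]]
wrist_force: [0.6, 0.2, -0.0]
opening: 0.0003
```

>>> apply_moves(
  moves=[
    [[-0.01,0,0.02],[0,0,0],0],
    [[0,0,0.08],[0,0,0],0],
    [[0,0,0.08],[0,0,0],0],
    [[0,0,0.086],[0,0,0],0],
    [[0,0,0],[0,0,0],0],
    [[0,0,0],[0,0,0],0],
  ],
)

```text
time_s: 12.68
tcp_pos: [0.6761, 0.1702, 0.0583]
orientation: [[-1.0, -0.005, -0.003], [-0.005, 1.0, -0.001], [0.003, -0.001, -1.0]]
wrist_force: [0.8, 0.2, 1.0]
opening: 0.0003
```

>>> apply_moves(
  moves=[
    [[0.025,0,0.003],[0,0,0],0],
    [[0.025,0,0],[0,0,0],0],
    [[0.025,0,0],[0,0,0],0],
    [[0.025,0,0],[0,0,0],0],
    [[0.025,0,0],[0,0,0],0],
    [[0.025,0,0],[0,0,0],0],
    [[0.025,0,0],[0,0,0],0],
    [[0.025,0,0],[0,0,0],0],
    [[0.025,0,0],[0,0,0],0],
    [[0.025,0,0],[0,0,0],0],
    [[0.025,0,0],[0,0,0],0],
    [[0.025,0,0],[0,0,0],0],
    [[0.025,0,0],[0,0,0],0],
    [[0,0,0],[0,0,0],0],
  ],
)

```text
time_s: 13.85
tcp_pos: [0.5457, 0.1701, 0.0588]
orientation: [[-1.0, -0.005, -0.0], [-0.005, 1.0, -0.0], [0.0, -0.0, -1.0]]
wrist_force: [0.3, 1.1, 0.7]
opening: 0.0
```

```bash
python3 - <<'E'
from h import *
d=imaging.get_image("wrist")
for r in imaging.spot_in("nut1","wrist"): print(round(r["confidence"],2),np.round(r["extent"]))
E
```

```text
0.93 [294. 197.  98.  97.]
0.9 [501. 216.  89.  68.]
0.57 [116.   0. 108.  62.]
```

The nut has drifted about 9 mm toward +y on the finger face. I back off, re-centre, and push on.

>>> apply_moves(
  moves=[
    [[-0.03,0,0],[0,0,0],0],
    [[0,0.023,0],[0,0,0],0],
    [[0,0,0],[0,0,0],0],
    [[0,0,0],[0,0,0],0],
  ],
)

```text
time_s: 14.28
tcp_pos: [0.5592, 0.1797, 0.0575]
orientation: [[-1.0, -0.006, -0.001], [-0.006, 1.0, -0.0], [0.001, -0.0, -1.0]]
wrist_force: [0.0, -0.3, -0.2]
opening: 0.0001
```

```bash
python3 - <<'E'
from h import *
d=imaging.get_image("wrist");cv2.imwrite("pics/w5.png",d["image"][:,:,::-1])
for r in imaging.spot_in("nut1","wrist"): print(round(r["confidence"],2),np.round(r["extent"]))
E
```

```text
0.87 [272. 164. 101. 101.]
0.84 [492. 193.  91.  71.]
0.82 [105.   0.  93.  33.]
```

View pics/w5.png

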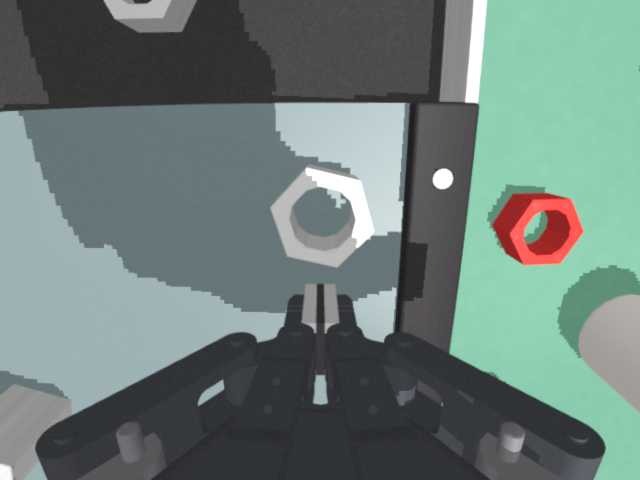

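Nut A is now centred ahead of the fingers (322 against 320), clear of the side lip at column 405.

>>> apply_moves(
  moves=[
    [[0.025,0,0],[0,0,0],0],
    [[0.025,0,0],[0,0,0],0],
    [[0.025,0,0],[0,0,0],0],
    [[0.02,0,0],[0,0,0],0],
    [[0.02,0,0],[0,0,0],0],
    [[0,0,0],[0,0,0],0],
  ],
)

```text
time_s: 14.88
tcp_pos: [0.5115, 0.179, 0.0582]
orientation: [[-1.0, -0.006, -0.001], [-0.006, 1.0, -0.0], [0.001, -0.0, -1.0]]
wrist_force: [-0.0, 0.7, -0.6]
opening: 0.0001
```

```bash
python3 - <<'E'
from h import *
d=imaging.get_image("wrist")
for r in imaging.spot_in("nut1","wrist"): print(round(r["confidence"],2),np.round(r["extent"]))
E
```

```text
0.83 [479. 271.  84.  71.]
0.76 [105.  50. 104.  86.]
0.74 [  0.   0. 492. 479.]
0.65 [260. 198. 103.  91.]
```

>>> apply_moves(
  moves=[
    [[0.02,-0.003,0],[0,0,0],0],
    [[0.025,-0.003,0],[0,0,0],0],
    [[0.025,0,0],[0,0,0],0],
    [[0.025,0,0],[0,0,0],0],
    [[0.01,0,0],[0,0,0],0],
    [[0,0,0],[0,0,0],0],
    [[0,0,0],[0,0,0],0],
    [[0,0,-0.09],[0,0,0],0],
    [[0,0,-0.09],[0,0,0],0],
    [[-0.03,0,-0.09],[0,0,0],0],
    [[0,0,0],[0,0,0],0],
  ],
)

```text
time_s: 15.9
tcp_pos: [0.4879, 0.1771, 0.1726]
orientation: [[-1.0, -0.005, 0.011], [-0.005, 1.0, 0.002], [-0.011, 0.002, -1.0]]
wrist_force: [0.6, -0.4, -1.9]
opening: 0.0001
```

```bash
python3 - <<'E'
from h import *
d=imaging.get_image("wrist");cv2.imwrite("pics/w6.png",d["image"][:,:,::-1])
E
```

```text
(no output)
```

View pics/w6.png

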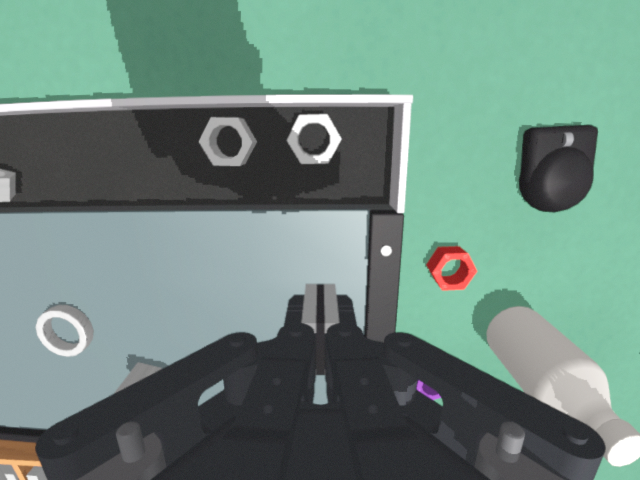

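Nuts A (314,138) and B (228,141) lie flat in the tray. Nut C's end shows at the left (5,186), and the ring and block are in place. One last overview to check nut C.

```bash
python3 - <<'E'
from h import *
a=imaging.get_image("top");b=imaging.get_image("scene")
g=a["image"].astype(float).min(2)
p=proj(a,[[.45,-.113,.03]])[0];q=proj(b,[[.45,-.113,.03]])[0];print(p,q)
cr=lambda im,p,r:cv2.resize(im[int(p[1])-r:int(p[1])+r,int(p[0])-r:int(p[0])+r,::-1],(400,400),interpolation=cv2.INTER_CUBIC)
o=np.hstack([cr(a["image"],p,50),cr(b["image"],q,60)]);cv2.imwrite("pics/p2.png",o)
for c,d in(("top",a),("scene",b)):
  for n,z in(("ring_gauge",.046),("gauge_block",.0625)):
    for r in imaging.spot_in(n,c)[:2]:
      e=r["extent"];print(c,n,round(r["confidence"],2),onz(d,[[e[0]+e[2]/2,e[1]+e[3]/2]],z)[0].round(3))
E
```

```text
[375.10215014 264.49014314] [295.04841424 204.9861187 ]
top ring_gauge 0.42 [ 0.578 -0.054  0.046]
top ring_gauge 0.32 [ 0.444 -0.106  0.046]
top gauge_block 0.65 [ 0.561 -0.343  0.062]
scene ring_gauge 0.71 [ 0.579 -0.056  0.046]
scene gauge_block 0.83 [0.635 0.025 0.062]
scene gauge_block 0.37 [ 0.593 -0.049  0.062]
```

View pics/p2.png

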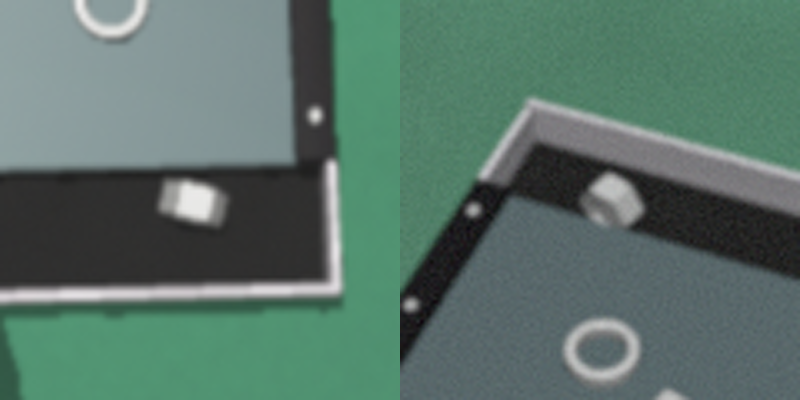

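Nut C stands on one of its flats, fully inside the tray and clear of the glass (left panel (195,202), right panel (612,200)). The ring and block are where they were, and the gripper is free and clear, so I hand in.

```bash
python3 -c "
from h import *
s=read_state();print(s['time_s'],s['tcp_pos'],s['dq'].max() if hasattr(s['dq'],'max') else s['dq']);print(order.sign_off())"
```

```text
16.25 [0.48281222 0.17637469 0.16472608] 0.00548298778651757
the job is handed in; nothing more can be done
None
```

All three nuts are in the catch tray. I swept them over the open front edge with closed fingers, one at a time, without lifting any, and handed the job in at 16.25 s of the allowed 51 s.

**Nuts:** two lie flat in the tray. The first one swept stands on one of its flats, fully inside the tray and clear of the glass. At 36 mm across flats it should rise about 10 mm above the glass there. I left it because it was stable, and toppling it risked disturbing something.

**Ring gauge and block:** the last scene-camera check puts both within about 6 mm of where they started, which I take as network scatter, and the pictures show both standing in place. The top camera also put the ring in place, but it gave a false block position off the plate at y = -0.34, which I ignored.

**Other things on the bench:** I saw no sign of contact in the pictures or the forces. The red and purple look-alike nuts were left alone.

**Problems on the way:**
- **Joint limit:** joint 6 reached its upper stop, reading 3.1412 against the stated 3.14, before the second nut. I made a half turn to clear it. If the limit is enforced at exactly 3.14, that reading would count as passing it.
- **Sideways drift:** the third nut slid about 9 mm along the finger face, so I backed off, re-centred and finished the push.
- **Forces:** the wrist force readings at the end of each move stayed under 4 N.

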